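Close the pressure cap of the jeweller's steam cleaner

ROBOT

A 6-joint arm with a two-finger parallel gripper is mounted at the origin on the work surface. World frame = base frame: x ahead of the robot, y to its left, z up, the work surface at z = 0. Lengths are in m, angles in rad, forces in N, time in s.
With the tool pointing down it reaches from about 0.35 to 0.95 m from the base axis. Payload 17.4 kg.
Tool frame: the origin (TCP) lies between the finger pads; the fingertips stand 14 mm ahead of it and the grasp point (between the pads) lies 5 mm behind it (robot.tip_reach is the distance from the TCP to the fingertips, in m); z points along the fingers, x is the direction in which the jaws open and shut, and the axes are right-handed (so a half turn about z gives the same grasp; the last joint's range is limited). The gripper opens to 93 mm and grips with 3 to 60 N. Pads are 15 mm wide; open, the fingers measure 128 mm over their backs; the gripper's body (75 mm by 188 mm) begins 65 mm behind the grasp point.
Start: joints at [1.176, 0.116, 1.442, -0, 1.584, -0.038], TCP at [0.236, 0.632, 0.233] pointing down, gripper open.
Joint ranges: [-2.83, 2.83], [-0.83, 2.19], [0.07, 2.5], [-1.14, 4.28], [0.01, 3], [-2.97, 2.97]. Speed limits (rad/s): [1.89, 1.89, 2.22, 3.14, 3.14, 3.14].

INTERFACE

Orientations are given as a unit quaternion [x, y, z, w].
In Python, from rig import robot gives the robot as it stands.
- The arm moves only by the shell command python3 -m crank 'ROWS' [OPENING]. ROWS is JSON, a list of rows, each a list of 2 entries, a list of its own where there are three numbers: the shift along the tool's x, y, z in mm, then the turn, a rotation vector about the tool's x, y, z in rad. A call has 1 to 12 rows; each row shifts and turns the pose as measured when the row begins, along the tool's axes as they then stand; what a row does not reach is not made up. A row lasts 1/12 s, in which the tool goes at most 41.7 mm and 7.16 degrees, less where a joint would pass 70% of its speed; a pose out of reach is approached as far as the arm can. A call is refused whole if a number of a shift passes 41.7 or a number of a turn 0.125, either way. A call with a gripper value outside its range is refused whole. OPENING is the finger opening in mm, from 0 to 93, set as the call begins (- or left out, the last holds). The fingers move at their own pace and stop on an object; the grip force is fixed at half the most. Time passes only in rows, so rows that do not move let the fingers close. It gives the time, the measured TCP pose, the force and the opening at its end, in the units of the state.
- robot.get_obs(): the state, without advancing time (a new reading comes with each control period).
- robot.grab_frame(name): name is "scene" or "top" or "wrist"; returns a dict with "pixels" (420x560x3 uint8, red, green, blue), "depth" (420x560 float32, m along the optical axis (not along the pixel's ray), 0 where there is no reading), "fx", "fy", "cx", "cy" (pixels), "world_to_cam" (4x4, takes a point from world to camera coordinates). Camera axes: x right, y down, z forward; pixel columns grow to the right and rows downward; lengths in m; the calibration is good to about 2 mm. A picture is of the moment at which its call begins.
- robot.finish_job(): hands the job in, once; it reports no verdict.
Trained networks look in a picture, given as the dict that the camera call returned (one of the last four; its "shot" number tells which), for a name from the list of things; names that differ only in an ending like _2 or _b are one class to them, and where a whole thing is asked for, a point or a joint stands for the part that bears it (a point fixed in the world has none). Each returns a list of dicts, best first, with "confidence" (0 to 1); they miss things now and then, are a little off and sometimes report something else, mostly with a low value. They report only what shows in the picture. A call takes as long as a camera call. They do not tell look-alikes from the thing itself.
- robot.recognise(picture, target): "xyz" ([x, y, z] in m, in the coordinates of the camera as it stood for that picture, good to about 4 mm: the middle of the surface that is visible of it).
The state is a dict: "clock": time; "joint_positions": joint angles; "joint_velocities": joint speeds; "joint_torque": joint torques, N m; "tool_pos": TCP position; "tool_rot": TCP orientation; "wrist_force": force on the tool from outside, world axes, zero at the start; "torque": the same for the moment, N m; "opening": finger opening in m.
Only numpy, scipy, OpenCV 4.12 (cv2) and the standard library are available. Lean on these libraries where they do the work, as an engineer would, in place of code of your own. Each camera call takes 0.05 s, during which the arm holds its last target.

TASK

The steam cleaner has just been filled: close it. Fetch its black-handled pressure cap from the bench, set it upright in the filler neck so that its two lugs drop through the slots, then push it down against its spring and turn it clockwise a quarter turn until it clicks up into its locked place, and let go. Do not force it: never push on the machine with more than about 60 N; and leave the other things on the bench where they are.

Things in the scene. Friction and masses are not known exactly. Their poses are not given: they have to be found in the camera images.
- cap_bar (a point): Middle of the finger bar on top of the pressure cap; z up, x along the bar. Bar: black, 56 long, 18 wide, 30 tall. Below it: cover disc 54 dia x 5; brass plug 42 dia; two lugs in line with the bar, to 29.5 from the axis, 10 wide, 5 thick, their tops 30 below this point, bottoms 35; lowest a sprung rubber seal 35 dia, underside 48 below this point. Starts upright on the bench. 0.12 to 0.22 kg.
- machine: Steam cleaner, fixed steel box 260 deep (x), 220 wide (y), 175 tall; origin under its middle, front panel and nozzle to -x, yaw within 0.3. On top: the brass filler neck (72 dia, 30 tall); behind it a carry handle and a safety valve, up to 45 tall. In the neck the cap's spring bears from 29 above mouth down (4 N, +1 N per mm); the lugs pass under the ridge when cap_bar is below 23; clockwise 85 degrees on is a pocket, then a hard stop; let up, it rises to 26.
- mouth (a point): Centre of the filler neck's mouth, at the height of its brass top face, 205 above the bench; axes are the machine's, not the neck's. Hole 44 dia with two opposite slots 14 wide, to 33 from the axis. The slots run about along y, but the neck is screwed in up to 0.4 rad off either way: not measured, seen from above or felt. Cap_bar is 35 above this with the lugs on the face, 29 with them fallen through. Poses can be 3 mm off.
- jar: Closed glass jar with a steel lid, 60 dia, 75 tall, loose; origin under its centre. Bystander, leave.
- loupe: Folding loupe, dark disc 42 dia x 14 with a 36 x 24 steel case beside it (to -x), loose; origin under the disc. Bystander, leave.
- mandrel: Steel ring mandrel lying along its x, 290 long, 25 thick, loose; origin on the bench under its middle. Bystander, leave.
- brush: Wooden brush lying along its x, 180 long, loose; origin on the bench. Bystander, leave.
- tweezers: Steel tweezers lying along x, 150 long, loose; origin on the bench under the middle. Bystander, leave.
- pendant0: Silver pendant with a three-cornered stone, about 45 long, loose; origin on the bench under the stone. Bystander, leave.
- pendant1: Another such pendant. Bystander, leave.
Mind the look-alikes: they are no part of the job. Of the things like the part that bears cap_bar, leave any that is green or purple; of the rest the larger one is meant.

How it is judged:
By the outcome, as a careful person would: the job done as asked, in the order asked, and still so for the second after the job is handed in, with the robot touching nothing.
It also fails if it takes over 67 s, if anything falls off the work surface, if the arm or the gripper's body presses on something with over 40 N, if the wrist force passes 120 N, or if a joint passes its speed limit or range.

## Working session

There is one attempt and no reset: what is moved stays moved. The work goes in short steps, Python scripts to look and compute and a shell command to move; the robot and the scene stay as the last step left them, time stands still between calls to the robot, and variables do not carry over. Pictures are saved under pics/ and viewed, and the job is handed in when it is done.

```bash
ls; mkdir -p pics; cat > h.py <<'E'
from rig import robot
import numpy as np, cv2
from scipy.spatial.transform import Rotation as R
def snap(n,fn):
    p=robot.grab_frame(n); cv2.imwrite('pics/'+fn,p['pixels'][:,:,::-1]); return p
def c2w(p,x): return (np.linalg.inv(p['world_to_cam'])@np.r_[x,1])[:3]
def px(p,u,v,z=None):
    z=p['depth'][int(v),int(u)] if z is None else z
    return c2w(p,[(u-p['cx'])/p['fx']*z,(v-p['cy'])/p['fy']*z,z])
def w2p(p,x):
    c=p['world_to_cam']@np.r_[x,1]; return p['fx']*c[0]/c[2]+p['cx'],p['fy']*c[1]/c[2]+p['cy']
E
python3 - <<'E'
from h import *
np.set_printoptions(precision=4,suppress=True)
o=robot.get_obs();print(o)
for n in ['scene','top','wrist']:
    p=snap(n,n+'0.png')
    for t in ['cap_bar','machine']:
        for r in robot.recognise(p,t):
            w=c2w(p,r['xyz']); print(n,t,r['confidence'],w,w2p(p,w))
E
```

```text
pics
{'clock': 0.0, 'joint_positions': array([ 1.1762,  0.1165,  1.4422, -0.    ,  1.584 , -0.0378]), 'joint_velocities': array([-0.0005, -0.0003, -0.0012,  0.0002,  0.0012,  0.0008]), 'joint_torque': array([  0.0011, -72.1244, -62.2623,   0.0781,   0.0237,  -0.0001]), 'tool_pos': array([0.2357, 0.6323, 0.2319]), 'tool_rot': array([ 0.8214,  0.5704, -0.0005,  0.0003]), 'wrist_force': array([-0.4438, -0.6169, -0.7802]), 'torque': array([-0.0257, -0.0298, -0.0385]), 'opening': 0.09287801598044096}
scene cap_bar 0.86 [0.6045 0.3829 0.0425] (np.float64(423.7151163969054), np.float64(265.6957846090604))
scene cap_bar 0.61 [0.7099 0.0819 0.0264] (np.float64(273.0787524810524), np.float64(309.89048976668323))
scene cap_bar 0.6 [0.6146 0.2953 0.0247] (np.float64(379.61177943629457), np.float64(274.5458656372891))
scene cap_bar 0.56 [0.6579 0.2043 0.0403] (np.float64(337.9740991677025), np.float64(284.5246183998949))
scene machine 0.71 [ 0.6767 -0.1707  0.1741] (np.float64(122.01844613275381), np.float64(233.0488969970944))
top cap_bar 0.77 [0.7017 0.0762 0.0257] (np.float64(286.64957013772255), np.float64(142.33636645378874))
top cap_bar 0.76 [0.6405 0.2025 0.0482] (np.float64(230.60463301269988), np.float64(166.17992996103288))
top cap_bar 0.76 [0.6009 0.29   0.0325] (np.float64(192.8313632250224), np.float64(185.02255247275846))
top cap_bar 0.72 [0.5987 0.3803 0.0379] (np.float64(152.4745241186909), np.float64(185.72362787452073))
top machine 0.94 [ 0.5628 -0.1713  0.1757] (np.float64(417.9794232618084), np.float64(189.66011468581442))
```

View pics/scene0.png

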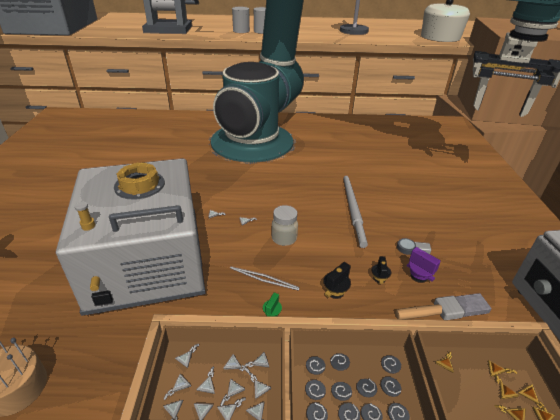

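View pics/top0.png

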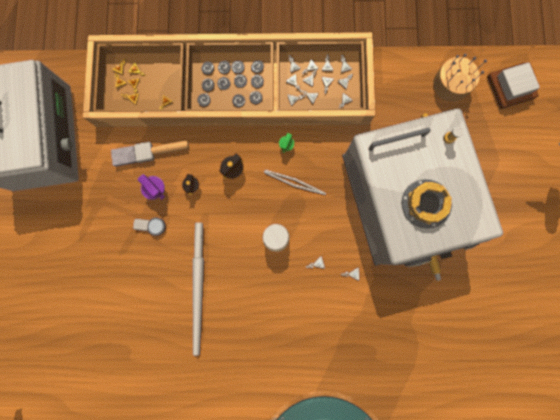

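```bash
python3 - <<'E'
import cv2
a=cv2.imread('pics/top0.png')
cv2.imwrite('pics/t0a.png',cv2.resize(a[110:230,110:320],None,fx=3.8,fy=3.8,interpolation=cv2.INTER_CUBIC))
cv2.imwrite('pics/t0b.png',cv2.resize(a[90:270,320:520],None,fx=3.3,fy=3.3,interpolation=cv2.INTER_CUBIC))
E
```

```text
(no output)
```

View pics/t0a.png

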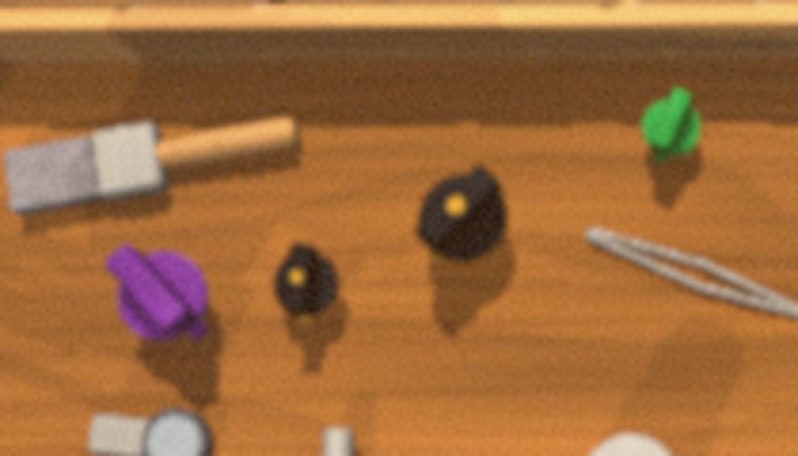

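View pics/t0b.png

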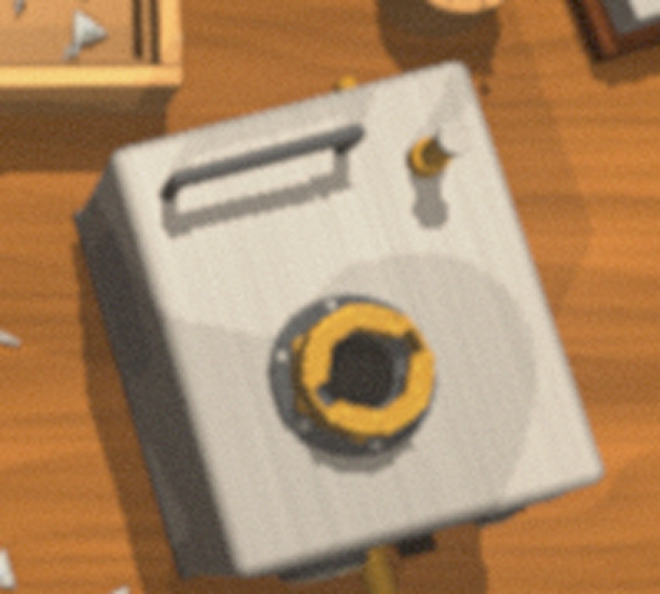

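The machine's neck is at about (431,203) in the top view. The target is the larger black cap at (231,166), with its bar at roughly yaw -35°. The small black, green and purple caps are the look-alikes. I'll move above the target and look with the wrist camera.

```bash
python3 -m crank '[[[-17,36,0],[0,0,0]],[[-17,36,0],[0,0,0]],[[-17,36,0],[0,0,0]],[[-17,36,0],[0,0,0]],[[-17,36,0],[0,0,0]],[[-17,36,0],[0,0,0]],[[-17,36,0],[0,0,0]],[[-17,36,0],[0,0,0]],[[-17,36,0],[0,0,0]],[[-17,36,0],[0,0,0]],[[-17,36,0],[0,0,0]],[[-17,36,0],[0,0,0]]]' 70; cat >> h.py <<'E'
def togo(tgt,yaw=None):
    o=robot.get_obs(); M=R.from_quat(o['tool_rot']).as_matrix()
    y=np.arctan2(M[1,0],M[0,0])
    print('tcp',o['tool_pos'].round(4),'yaw',round(np.degrees(y),2),'clk',o['clock'],'F',o['wrist_force'].round(1),'T',o['torque'].round(2),'open',round(o['opening'],4))
    print('shift',(M.T@(np.array(tgt)-o['tool_pos'])*1000).round(1), 'zaxis',M[:,2].round(4))
    if yaw is not None:
        d=(np.degrees(y)-yaw+90)%180-90; print('turn about tool z',np.radians(d).round(4), 'q6',o['joint_positions'][5].round(3))
E
python3 - <<'E'
from h import *
togo([.64,.2,.23],57)
p=snap('wrist','w1.png')
for r in robot.recognise(p,'cap_bar'):
            w=c2w(p,r['xyz']); print(r['confidence'],w,w2p(p,w))
print(np.linalg.inv(p['world_to_cam']).round(3))
E
```

```text
clock: 1.45
tool_pos: [0.5777, 0.2805, 0.2327]
tool_rot: [0.818, 0.575, 0.001, -0.0]
wrist_force: [-0.1, 0.6, 1.0]
opening: 0.0702
tcp [0.5777 0.2805 0.2327] yaw 70.17 clk 1.45 F [-0.1  0.6  1. ] T [0.07 0.03 0.04] open 0.0702
shift [-54.6  85.9   2.6] zaxis [ 0.0011  0.0019 -1.    ]
turn about tool z 0.2299 q6 -0.813
0.83 [0.60202584 0.30178765 0.02535485] (np.float64(308.9413211168423), np.float64(194.38320199544742))
0.74 [0.59416872 0.38366633 0.03612135] (np.float64(389.43063730480907), np.float64(161.29464369598267))
0.69 [0.63490565 0.21157984 0.04469135] (np.float64(234.95428938784033), np.float64(259.1551738124102))
[[ 0.339  0.9    0.275  0.502]
 [ 0.941 -0.325 -0.097  0.308]
 [ 0.002  0.292 -0.956  0.386]
 [ 0.     0.     0.     1.   ]]
```

View pics/w1.png

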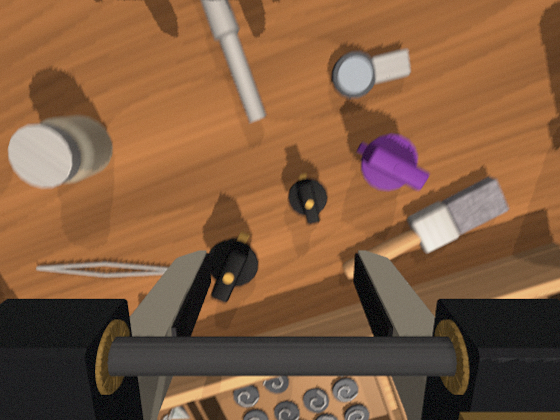

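The target cap is at (234,262) with its bar running from about (225,290) to (245,240). The small black one is at (308,197) and the purple one at (390,163). I'll get the bar pose from the depth.

```bash
cat >> h.py <<'E'
def cloud(p):
    v,u=np.mgrid[0:420,0:560]; z=p['depth'].astype(float)
    c=np.stack([(u-p['cx'])/p['fx']*z,(v-p['cy'])/p['fy']*z,z,np.ones_like(z)],-1)
    return (c@np.linalg.inv(p['world_to_cam']).T)[...,:3]
E
python3 - <<'E'
from h import *
np.set_printoptions(precision=4,suppress=True)
p=robot.grab_frame('wrist'); W=cloud(p)
m=(p['depth']>0)&(np.hypot(W[...,0]-.636,W[...,1]-.208)<.05)
m[:, :]&= np.arange(420)[:,None]<305
q=W[m]; print(np.histogram(q[:,2],bins=np.arange(0,.09,.004)))
for lo in (.05,.056):
    s=m&(W[...,2]>lo)&(W[...,2]<.07); b=W[s]
    print(lo,len(b),b.mean(0)); r=cv2.minAreaRect((b[:,:2]*1000).astype(np.float32)); print(r)
    e,V=np.linalg.eigh(np.cov(b[:,:2].T)); print(np.sqrt(e),np.degrees(np.arctan2(V[1,1],V[0,1])))
s=m&(W[...,2]>.05)
im=p['pixels'][:,:,::-1].copy(); im[s]=(255,255,0); cv2.imwrite('pics/w1m.png',cv2.resize(im[200:310,170:300],None,fx=5,fy=5))
E
```

```text
(array([3615,    8,    0,    8,   63,   13,    0,   18, 1033,   35,   36,
         35,   36,   41,   39,  447,  558,    0,    0,    0,    0,    0]), array([0.   , 0.004, 0.008, 0.012, 0.016, 0.02 , 0.024, 0.028, 0.032,
       0.036, 0.04 , 0.044, 0.048, 0.052, 0.056, 0.06 , 0.064, 0.068,
       0.072, 0.076, 0.08 , 0.084, 0.088]))
0.05 1101 [0.639  0.2069 0.0632]
((641.45654296875, 205.01556396484375), (18.03253936767578, 55.74656677246094), 46.18547439575195)
[0.0052 0.0168] 136.04965926043826
0.056 1044 [0.6398 0.2062 0.0638]
((641.45654296875, 205.01556396484375), (18.03253936767578, 55.74656677246094), 46.18547439575195)
[0.0052 0.0164] 136.10870826443315
```

View pics/w1m.png

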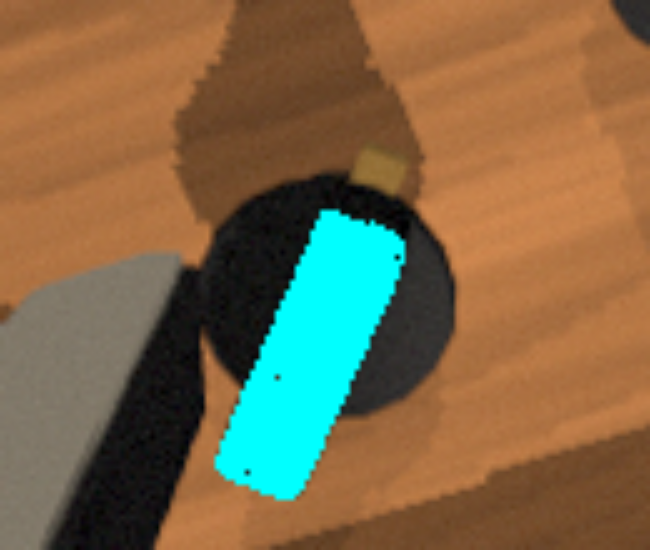

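```bash
python3 -m crank '[[[-8,24,0],[0,0,0.105]],[[-8,24,0],[0,0,0.105]],[[-8,24,0],[0,0,0.105]],[[-8,24,0],[0,0,0.105]],[[0,0,0],[0,0,0]]]' 60; 
python3 - <<'E'
from h import *
togo([.6415,.205,.09],46.2)
E
```

```text
clock: 2.02
tool_pos: [0.646, 0.2073, 0.2323]
tool_rot: [0.924, 0.383, 0.001, -0.001]
wrist_force: [0.8, -0.1, 0.3]
opening: 0.0595
tcp [0.646  0.2073 0.2323] yaw 45.04 clk 2.0167 F [ 0.8 -0.1  0.3] T [-0.04  0.01 -0.02] open 0.0595
shift [ -5.1  -1.3 142.3] zaxis [ 0.      0.0027 -1.    ]
turn about tool z -0.0202 q6 -0.514
```

```bash
python3 -m crank '[[[-5,-1,30],[0,0,-0.02]],[[0,0,35],[0,0,0]],[[0,0,35],[0,0,0]],[[0,0,30],[0,0,0]],[[0,0,8],[0,0,0]],[[0,0,0],[0,0,0]]]'; 
python3 - <<'E'
from h import *
togo([.6415,.205,.050],46.2)
snap('wrist','w2.png')
E
```

```text
clock: 2.52
tool_pos: [0.6397, 0.2104, 0.0927]
tool_rot: [0.918, 0.396, 0.003, -0.002]
wrist_force: [-0.2, -0.1, 0.3]
opening: 0.0603
tcp [0.6397 0.2104 0.0927] yaw 46.69 clk 2.5167 F [-0.2 -0.1  0.3] T [-0.01  0.04 -0.03] open 0.0603
shift [-3.1  5.  42.6] zaxis [ 0.0047  0.0056 -1.    ]
turn about tool z 0.0085 q6 -0.538
```

View pics/w2.png

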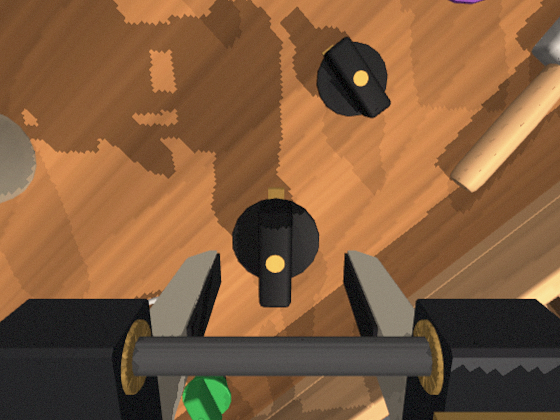

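The bar lines up with the open jaws at (275,270). I'll correct the tilt and descend.

```bash
cat >> h.py <<'E'
_t=togo
def togo(*a):
    _t(*a); M=R.from_quat(robot.get_obs()['tool_rot']).as_matrix()
    print('level turn',np.cross([0,0,1],M.T@[0,0,-1]).round(4))
E
python3 - <<'E'
from h import *
togo([.6415,.205,.050],46.2)
E
python3 -m crank '[[[-3,5,15],[0,0,0]],[[0,0,14],[0,0,0.008]],[[0,0,0],[0,0,0]]]'; 
python3 - <<'E'
from h import *
togo([.6415,.205,.050],46.2)
E
```

```text
tcp [0.6399 0.2105 0.0935] yaw 46.69 clk 2.5667 F [-0.6  1.  -0.2] T [-0.05  0.05 -0.03] open 0.0599
shift [-3.3  5.  43.5] zaxis [ 0.0052  0.0058 -1.    ]
turn about tool z 0.0086 q6 -0.538
level turn [-0.0002 -0.0078  0.    ]
clock: 2.82
tool_pos: [0.6435, 0.2063, 0.0677]
tool_rot: [0.919, 0.393, 0.007, -0.001]
wrist_force: [-0.9, 0.2, -1.0]
opening: 0.0602
tcp [0.6435 0.2063 0.0677] yaw 46.3 clk 2.8167 F [-0.9  0.2 -1. ] T [-0.05  0.04 -0.06] open 0.0602
shift [-2.5 -0.6 17.6] zaxis [ 0.0115  0.0077 -0.9999]
turn about tool z 0.0017 q6 -0.539
level turn [ 0.003  -0.0135  0.    ]
```

```bash
python3 -m crank '[[[-2.5,0,10],[0.003,-0.0135,0]],[[0,0,7],[0,0,0]],[[0,0,0],[0,0,0]]]'; 
python3 - <<'E'
from h import *
togo([.6415,.205,.050],46.2)
E
```

```text
clock: 3.07
tool_pos: [0.6426, 0.2044, 0.0506]
tool_rot: [0.92, 0.393, 0.0, 0.0]
wrist_force: [0.2, -0.2, -0.1]
opening: 0.0601
tcp [0.6426 0.2044 0.0506] yaw 46.28 clk 3.0667 F [ 0.2 -0.2 -0.1] T [-0.03  0.03  0.02] open 0.0601
shift [-0.3 -1.1  0.6] zaxis [ 9.e-04 -2.e-04 -1.e+00]
turn about tool z 0.0014 q6 -0.537
level turn [ 0.0008 -0.0005  0.    ]
```

Grip.

```bash
python3 -m crank '[[[0,-1,0],[0,0,0]],[[0,0,0],[0,0,0]],[[0,0,0],[0,0,0]],[[0,0,0],[0,0,0]],[[0,0,0],[0,0,0]],[[0,0,0],[0,0,0]]]' 0; python3 -m crank '[[[0,0,0],[0,0,0]],[[0,0,0],[0,0,0]],[[0,0,-20],[0,0,0]],[[0,0,-41],[0,0,0]],[[0,0,-41],[0,0,0]],[[0,0,-41],[0,0,0]],[[0,0,-41],[0,0,0]],[[0,0,-30],[0,0,0]],[[0,0,-15],[0,0,0]],[[0,0,0],[0,0,0]]]'
python3 - <<'E'
from h import *
togo([.5628,-.18,.30],31)
p=snap('wrist','w3.png')
p=snap('top','t3.png')
W=cloud(p); a=p['pixels']
# neck top face
m=(abs(W[...,2]-.205)<.004)&(p['depth']>0)&(abs(W[...,1]+.2)<.12)&(abs(W[...,0]-.56)<.12)
b=W[m];print(len(b),b.mean(0), cv2.minEnclosingCircle((b[:,:2]*1000).astype(np.float32)))
t=(abs(W[...,2]-.175)<.004)&(abs(W[...,1]+.2)<.25)&(abs(W[...,0]-.56)<.25)
print(cv2.minAreaRect((W[t][:,:2]*1000).astype(np.float32)))
im=a[:,:,::-1].copy(); im[m]=(255,255,0); cv2.imwrite('pics/t3m.png',cv2.resize(im[150:250,370:490],None,fx=5,fy=5))
E
```

```text
clock: 3.57
tool_pos: [0.6424, 0.2053, 0.0518]
tool_rot: [0.92, 0.393, 0.001, 0.0]
wrist_force: [-0.7, 0.3, -0.5]
opening: 0.025
clock: 4.4
tool_pos: [0.6398, 0.2047, 0.288]
tool_rot: [0.92, 0.393, -0.002, -0.0]
wrist_force: [-0.6, 0.3, -0.9]
opening: 0.0178
tcp [0.6398 0.2047 0.288 ] yaw 46.27 clk 4.4 F [-0.6  0.3 -0.9] T [ 0.01  0.05 -0.01] open 0.0178
shift [-331.3  210.2  -11.1] zaxis [-0.0043 -0.0017 -1.    ]
turn about tool z 0.2666 q6 -0.536
level turn [-0.002   0.0042  0.    ]
932 [ 0.5661394  -0.17276821  0.2061169 ] ((594.1119995117188, -163.3036651611328), 98.41641998291016)
((574.2042236328125, -189.56277465820312), (258.1544494628906, 219.01126098632812), 14.805312156677246)
```

View pics/w3.png

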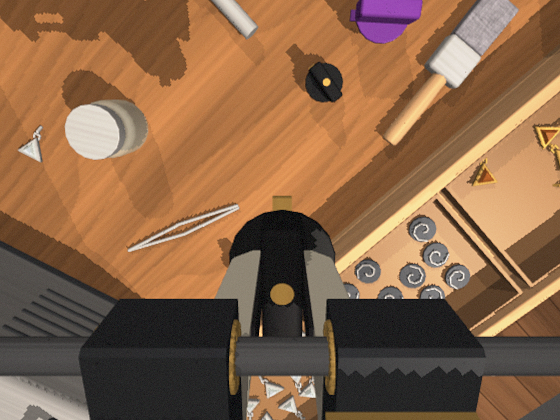

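View pics/t3m.png

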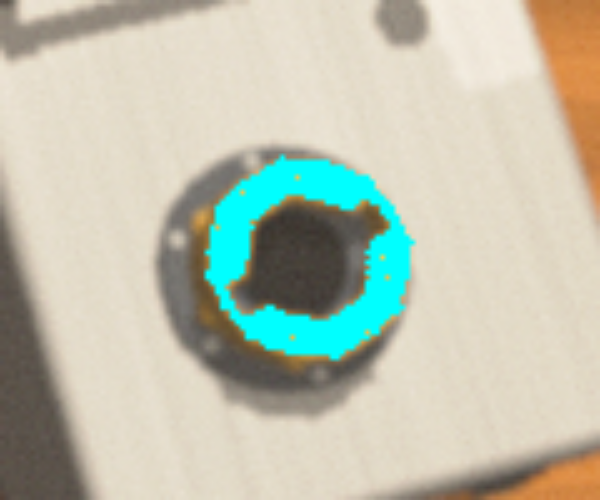

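The cap is held with an opening of 17.8 mm, and the neck's slots show clearly in the top view. Next I'll fit the mouth centre and the slot angle.

```bash
cat > fit.py <<'E'
from h import *
def fit(p,c0=(.566,-.175)):
    # rectify onto plane z=.205 : world grid 0.25 mm
    n=400; g=(np.arange(n)-n/2)*.00025
    X,Y=np.meshgrid(c0[0]-g,c0[1]-g,indexing='ij')  # row -> -x, col -> -y
    P=np.stack([X,Y,np.full_like(X,.205),np.ones_like(X)],-1)@p['world_to_cam'].T
    u=(p['fx']*P[...,0]/P[...,2]+p['cx']).astype(np.float32); v=(p['fy']*P[...,1]/P[...,2]+p['cy']).astype(np.float32)
    im=cv2.remap(p['pixels'],u,v,cv2.INTER_CUBIC); 
    zz=cv2.remap(cloud(p)[...,2].astype(np.float32),u,v,cv2.INTER_NEAREST)
    m=((zz>.2)&(zz<.212)).astype(np.uint8)
    k,l,s,_=cv2.connectedComponentsWithStats(m); i=1+np.argmax(s[1:,4]); m=(l==i).astype(np.uint8)
    # template fit: annulus r 22..36 minus slots 14 wide to 33
    from scipy.optimize import minimize
    def tmpl(q):
        x=X-q[0];y=Y-q[1];r=np.hypot(x,y);c,s_=np.cos(q[2]),np.sin(q[2])
        a=x*c+y*s_;b=-x*s_+y*c
        return (r<.036)&(r>.022)&~((abs(a)<.033)&(abs(b)<.007))
    b=np.array([X[m>0].mean(),Y[m>0].mean(),0]); best=None
    f=lambda q: np.mean(tmpl(q)!=m)
    best=min((f(np.r_[b[:2],t]),t) for t in np.linspace(0,np.pi,61))
    q=np.r_[b[:2],best[1]]
    r=minimize(f,q,method='Nelder-Mead',options=dict(initial_simplex=q+np.array([[0,0,0],[.003,0,0],[0,.003,0],[0,0,.1]]),xatol=1e-5,fatol=1e-5))
    return r.x,r.fun,im,m
if __name__=='__main__':
    p=robot.grab_frame('top'); q,e,im,m=fit(p); print(q[:2],np.degrees(q[2]),e)
    cv2.imwrite('pics/fit.png',im[:,:,::-1])
E
python3 fit.py
```

```text
[ 0.53692538 -0.18436678] 175.8366723220829 0.0644
```

View pics/fit.png

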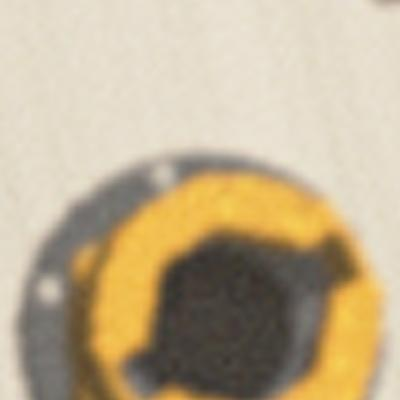

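The crop cuts off the neck, so I'll recentre it.

```bash
sed -i 's/c0=(.566,-.175)/c0=(.540,-.185)/' fit.py; python3 fit.py
cat >> fit.py <<'E'
    c=cv2.cvtColor(im,cv2.COLOR_GRAY2BGR) if im.ndim==2 else im[:,:,::-1].copy()
    ang=q[2]; cc=np.array([.540,-.185])
    for s in (-33,-20,20,33):
        w=q[:2]+s*.001*np.array([np.cos(ang),np.sin(ang)]); d=(cc-w)/.00025+200; cv2.circle(c,(int(d[1]),int(d[0])),3,(255,0,0),-1)
    d=(cc-q[:2])/.00025+200; cv2.circle(c,(int(d[1]),int(d[0])),88,(0,0,255),1); cv2.circle(c,(int(d[1]),int(d[0])),144,(0,0,255),1)
    cv2.imwrite('pics/fit2.png',c)
E
python3 fit.py
```

```text
[ 0.53678595 -0.18432173] 120.81995196297402 0.03285625
[ 0.53672327 -0.18425926] 120.88791492480924 0.0332875
```

View pics/fit2.png

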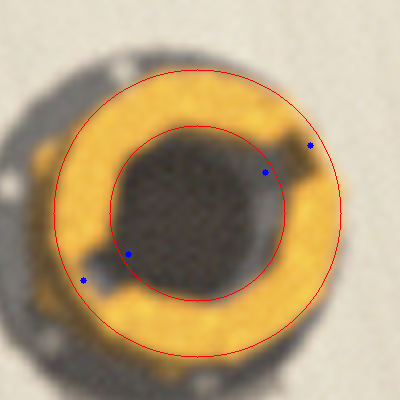

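```bash
python3 -m crank '[[[-34,17,-1],[0,0,0.03]],[[-34,17,-1],[0,0,0.03]],[[-34,17,-1],[0,0,0.03]],[[-34,17,-1],[0,0,0.03]],[[-34,17,-1],[0,0,0.03]],[[-34,17,-1],[0,0,0.03]],[[-34,17,-1],[0,0,0.03]],[[-34,17,-1],[0,0,0.03]],[[-34,17,-1],[0,0,0.03]],[[0,0,0],[0,0,0]]]'
python3 - <<'E'
from fit import *
togo([.537,-.184,.27],30.6)
p=snap('wrist','w4.png')
q,e,im,m=fit(p); print(q[:2],np.degrees(q[2]),e)
cv2.imwrite('pics/fit4.png',im[:,:,::-1])
E
```

```text
clock: 5.48
tool_pos: [0.4889, -0.1169, 0.2735]
tool_rot: [0.965, 0.262, -0.02, -0.003]
wrist_force: [0.3, 0.6, -0.6]
opening: 0.018
tcp [ 0.4889 -0.1169  0.2735] yaw 30.37 clk 5.4833 F [ 0.3  0.6 -0.6] T [-0.05  0.02 -0.02] open 0.018
shift [ 7.7 82.2  1.8] zaxis [-0.0401 -0.0042 -0.9992]
turn about tool z -0.0041 q6 -0.808
level turn [-0.0167  0.0367  0.    ]
[ 0.56445595 -0.28649326] 176.93975769241135 0.018825
```

View pics/w4.png

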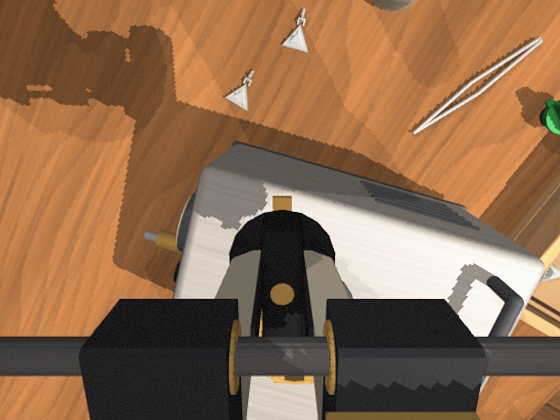

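View pics/fit4.png

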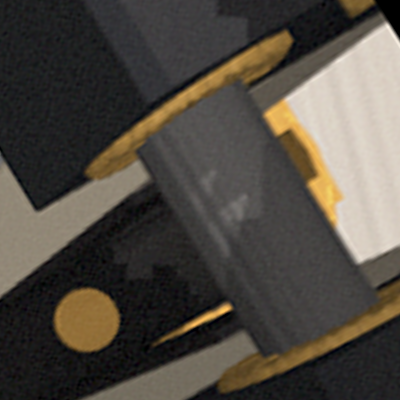

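The wrist camera looks toward tool −y, so the neck is hidden behind the gripper. I'll level the tool and pass over to the far side of the neck for a close look.

```bash
python3 -m crank '[[[0,0,-30],[-0.017,0.037,0]],[[0,35,-10],[0,0,0]],[[0,40,0],[0,0,0]],[[0,40,0],[0,0,0]],[[0,40,0],[0,0,0]],[[0,15,0],[0,0,0]],[[0,0,0],[0,0,0]]]'
python3 - <<'E'
from fit import *
togo([.537,-.184,.27],30.6)
p=snap('wrist','w5.png')
q,e,im,m=fit(p); print(q[:2],np.degrees(q[2]),e)
cv2.imwrite('pics/fit5.png',im[:,:,::-1])
E
```

```text
clock: 6.12
tool_pos: [0.5823, -0.2632, 0.3053]
tool_rot: [0.964, 0.266, -0.001, -0.004]
wrist_force: [-0.4, 0.3, -1.4]
opening: 0.0178
tcp [ 0.5823 -0.2632  0.3053] yaw 30.81 clk 6.1167 F [-0.4  0.3 -1.4] T [-0.04  0.01 -0.06] open 0.0178
shift [  1.7 -91.   36. ] zaxis [-0.0044  0.0063 -1.    ]
turn about tool z 0.0036 q6 -1.003
level turn [-0.0077  0.0005  0.    ]
[ 0.53520475 -0.18323056] 120.38955710384485 0.02085
```

View pics/w5.png

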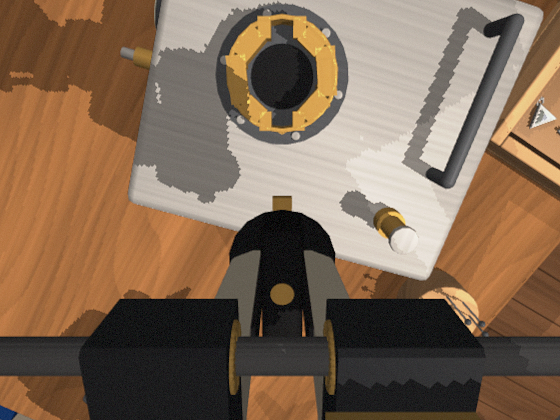

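View pics/fit5.png

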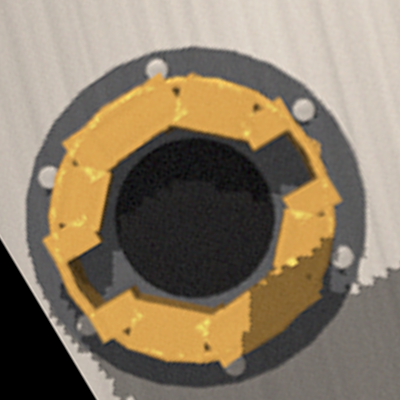

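The slots stand at 120.4° and the centre is (0.5352, −0.1832). The front lug at (282,202) lines up with the slot column at 280. I'll measure the cap in the tool frame from this view.

```bash
python3 - <<'E'
from fit import *
o=robot.get_obs();M=R.from_quat(o['tool_rot']).as_matrix()
p=robot.grab_frame('wrist'); T=(cloud(p)-o['tool_pos'])@M*1000
m=(p['depth']>0)&(abs(T[...,0])<32)&(abs(T[...,1])<40)&(T[...,2]<60)&(T[...,2]>-20)
m[320:]=False
q=T[m]; print(np.histogram(q[:,2],bins=np.arange(-20,60,3)))
for lo,hi in((-16,-8),(14,24),(28,42)):
    b=q[(q[:,2]>lo)&(q[:,2]<hi)]
    print(lo,len(b),np.median(b[:,2]) if len(b) else '', np.percentile(b,[0.5,5,50,95,99.5],axis=0).round(1).tolist() if len(b) else '')
# disc front arc fit
b=T[m&(T[...,2]>14)&(T[...,2]<24)]
xs=b[:,0]; 
arc=[]
for x in np.arange(-20,21,2):
    c=b[abs(xs-x)<1]
    if len(c): arc.append((x,c[:,1].min()))
arc=np.array(arc)
from scipy.optimize import least_squares
r=least_squares(lambda s:np.hypot(arc[:,0]-s[0],arc[:,1]-s[1])-27,[0,0]); print('disc ctr tool',r.x,np.abs(r.fun).max())
E
```

```text
(array([ 297,  337, 3615,  674,  306,  291,  278,  255,  204,  172,  117,
         47, 1677,  119,    0,    0,    3,  250,   32,    7,    0,    0,
          0,    0,    0,    0]), array([-20, -17, -14, -11,  -8,  -5,  -2,   1,   4,   7,  10,  13,  16,
        19,  22,  25,  28,  31,  34,  37,  40,  43,  46,  49,  52,  55,
        58]))
-16 4509 -12.307527111971863 [[-21.9, -28.4, -15.8], [-12.4, -27.1, -14.0], [0.9, -9.2, -12.3], [14.0, 9.6, -9.6], [23.3, 12.1, -8.2]]
14 1815 17.5950489335981 [[-25.5, -27.5, 14.4], [-22.6, -24.2, 16.5], [0.9, -13.5, 17.6], [24.0, -5.1, 19.3], [26.8, -1.5, 21.0]]
28 292 32.53937665541477 [[-4.3, -30.1, 30.8], [-4.0, -29.9, 31.5], [0.7, -27.4, 32.5], [5.3, -23.7, 36.1], [5.6, -23.3, 37.2]]
disc ctr tool [ 0.70827572 -0.81484665] 0.853195917388355
```

```bash
python3 -m crank '[[[0,-30,0],[-0.008,0,0.006]],[[0,-38,0],[0,0,0]],[[1,-20,10],[0,0,0]],[[0,0,10],[0,0,0]],[[0,0,0],[0,0,0]]]'
python3 - <<'E'
from fit import *
togo([.5354,-.1842,.260],30.4)
E
```

```text
clock: 6.63
tool_pos: [0.5344, -0.1761, 0.2821]
tool_rot: [0.964, 0.265, -0.001, -0.001]
wrist_force: [0.3, 0.1, -1.8]
opening: 0.018
tcp [ 0.5344 -0.1761  0.2821] yaw 30.78 clk 6.6333 F [ 0.3  0.1 -1.8] T [-0.04 -0.01  0.02] open 0.018
shift [-3.3  7.5 22.1] zaxis [-0.0029  0.0021 -1.    ]
turn about tool z 0.0066 q6 -0.901
level turn [-0.0033  0.0014  0.    ]
```

```bash
python3 -m crank '[[[-3.3,7.5,10],[-0.003,0.001,0.006]],[[0,0,6],[0,0,0]],[[0,0,0],[0,0,0]]]'
python3 - <<'E'
from fit import *
togo([.5354,-.1842,.260],30.4)
E
```

```text
clock: 6.88
tool_pos: [0.5357, -0.1839, 0.2652]
tool_rot: [0.965, 0.263, 0.0, 0.0]
wrist_force: [-0.2, -0.1, -1.9]
opening: 0.0178
tcp [ 0.5357 -0.1839  0.2652] yaw 30.54 clk 6.8833 F [-0.2 -0.1 -1.9] T [-0.06 -0.    0.01] open 0.0178
shift [-0.5  0.1  5.2] zaxis [ 8.e-04 -5.e-04 -1.e+00]
turn about tool z 0.0024 q6 -0.908
level turn [ 0.0009 -0.0004  0.    ]
```

```bash
python3 -m crank '[[[0,0,6],[0,0,0]],[[0,0,6],[0,0,0]],[[0,0,0],[0,0,0]]]'
python3 - <<'E'
from fit import *
togo([.5354,-.1842,.2427],30.4)
E
python3 -m crank '[[[0,0,3],[0,0,0]],[[0,0,3],[0,0,0]],[[0,0,0],[0,0,0]]]'
python3 - <<'E'
from fit import *
togo([.5354,-.1842,.2427],30.4)
E
```

```text
clock: 7.13
tool_pos: [0.5362, -0.1853, 0.2514]
tool_rot: [0.965, 0.262, -0.0, 0.0]
wrist_force: [-0.5, 0.4, -1.0]
opening: 0.0176
tcp [ 0.5362 -0.1853  0.2514] yaw 30.44 clk 7.1333 F [-0.5  0.4 -1. ] T [-0.07  0.03  0.  ] open 0.0176
shift [-0.1 -1.4  8.7] zaxis [-3.e-04 -2.e-04 -1.e+00]
turn about tool z 0.0006 q6 -0.909
level turn [ 0.      0.0004 -0.    ]
clock: 7.38
tool_pos: [0.5363, -0.1859, 0.2444]
tool_rot: [0.965, 0.262, -0.0, -0.0]
wrist_force: [-0.7, -0.7, -0.7]
opening: 0.0178
tcp [ 0.5363 -0.1859  0.2444] yaw 30.39 clk 7.3833 F [-0.7 -0.7 -0.7] T [-0.02  0.05 -0.03] open 0.0178
shift [ 0.  -1.9  1.7] zaxis [-0.001 -0.    -1.   ]
turn about tool z -0.0001 q6 -0.909
level turn [-0.0005  0.0009  0.    ]
```

```bash
python3 -m crank '[[[0,-1.9,0],[0,0,0]],[[0,0,2],[0,0,0]],[[0,0,2],[0,0,0]],[[0,0,0],[0,0,0]]]'
python3 - <<'E'
from fit import *
togo([.5354,-.1842,.2367],30.4)
E
```

```text
clock: 7.72
tool_pos: [0.5354, -0.1841, 0.2405]
tool_rot: [0.965, 0.262, -0.0, 0.0]
wrist_force: [0.5, 0.1, -1.2]
opening: 0.0178
tcp [ 0.5354 -0.1841  0.2405] yaw 30.39 clk 7.7167 F [ 0.5  0.1 -1.2] T [ 0.02  0.05 -0.01] open 0.0178
shift [-0.1  0.1  3.8] zaxis [-4.e-04 -2.e-04 -1.e+00]
turn about tool z -0.0001 q6 -0.906
level turn [-0.      0.0004  0.    ]
```

```bash
python3 -m crank '[[[0,0,2],[0,0,0]],[[0,0,2],[0,0,0]],[[0,0,0],[0,0,0]]]'
python3 - <<'E'
from fit import *
togo([.5354,-.1842,.2257],30.4)
E
```

```text
clock: 7.97
tool_pos: [0.5355, -0.184, 0.237]
tool_rot: [0.965, 0.262, 0.0, 0.0]
wrist_force: [-2.1, 0.7, 3.8]
opening: 0.0178
tcp [ 0.5355 -0.184   0.237 ] yaw 30.4 clk 7.9667 F [-2.1  0.7  3.8] T [ 0.03  0.34 -0.05] open 0.0178
shift [-0.2  0.1 11.3] zaxis [ 7.e-04 -6.e-04 -1.e+00]
turn about tool z 0.0 q6 -0.906
level turn [ 0.0009 -0.0003  0.    ]
```

The lugs are through and the spring is bearing with about 5 N. Pressing down to about 20 mm above the mouth.

```bash
python3 -m crank '[[[0,0,3],[0,0,0]],[[0,0,3],[0,0,0]],[[0,0,0],[0,0,0]]]'
python3 - <<'E'
from fit import *
togo([.5354,-.1842,.2257],30.4)
E
python3 -m crank '[[[0,0,3],[0,0,0]],[[0,0,2.5],[0,0,0]],[[0,0,0],[0,0,0]]]'
python3 - <<'E'
from fit import *
togo([.5354,-.1842,.2257],30.4)
E
```

```text
clock: 8.22
tool_pos: [0.5356, -0.1841, 0.2327]
tool_rot: [0.965, 0.262, 0.001, 0.001]
wrist_force: [-3.4, 0.4, 8.7]
opening: 0.0178
tcp [ 0.5356 -0.1841  0.2327] yaw 30.41 clk 8.2167 F [-3.4  0.4  8.7] T [ 0.15  0.74 -0.01] open 0.0178
shift [-0.3 -0.   7. ] zaxis [ 0.0025 -0.0014 -1.    ]
turn about tool z 0.0001 q6 -0.907
level turn [ 0.0024 -0.0014  0.    ]
clock: 8.47
tool_pos: [0.5357, -0.1841, 0.23]
tool_rot: [0.965, 0.262, 0.002, 0.002]
wrist_force: [-4.6, 2.5, 10.9]
opening: 0.0178
tcp [ 0.5357 -0.1841  0.23  ] yaw 30.4 clk 8.4667 F [-4.6  2.5 10.9] T [0.24 0.96 0.04] open 0.0178
shift [-0.3 -0.1  4.3] zaxis [ 0.0048 -0.0024 -1.    ]
turn about tool z 0.0001 q6 -0.907
level turn [ 0.0045 -0.0029  0.    ]
```

```bash
python3 -m crank '[[[-0.6,-0.6,2],[0.004,-0.003,0]],[[0,0,4],[0,0,0]],[[0,0,4],[0,0,0]],[[0,0,0],[0,0,0]]]'
python3 - <<'E'
from fit import *
togo([.5354,-.1842,.2257],30.4)
E
```

```text
clock: 8.8
tool_pos: [0.536, -0.1846, 0.2301]
tool_rot: [0.965, 0.262, 0.004, 0.004]
wrist_force: [-5.2, 1.1, 9.6]
opening: 0.0177
tcp [ 0.536  -0.1846  0.2301] yaw 30.41 clk 8.8 F [-5.2  1.1  9.6] T [ 0.35  1.3  -0.06] open 0.0177
shift [-0.4 -0.7  4.4] zaxis [ 0.0104 -0.0052 -0.9999]
turn about tool z 0.0001 q6 -0.907
level turn [ 0.0098 -0.0063  0.    ]
```

```bash
python3 -m crank '[[[-0.6,-0.7,5],[0.012,-0.008,0]],[[-0.5,0,5],[0.012,-0.008,0]],[[-0.3,0,5],[0.01,-0.006,0]],[[0,0,5],[0.01,-0.006,0]]]'
python3 - <<'E'
from fit import *
togo([.5354,-.1842,.2247],30.4)
E
```

```text
clock: 9.13
tool_pos: [0.5369, -0.1854, 0.2267]
tool_rot: [0.965, 0.262, -0.007, -0.008]
wrist_force: [-16.1, 3.2, 37.3]
opening: 0.0176
tcp [ 0.5369 -0.1854  0.2267] yaw 30.43 clk 9.1333 F [-16.1   3.2  37.3] T [0.51 2.73 0.03] open 0.0176
shift [-0.7 -1.8  2. ] zaxis [-0.0177  0.0116 -0.9998]
turn about tool z 0.0006 q6 -0.911
level turn [-0.019   0.0094  0.    ]
```

The force jumped to 37 N, so the disc is probably on the face. I'll ease off, level and centre.

```bash
python3 -m crank '[[[-0.8,-1.6,0],[-0.012,0.006,0]],[[-0.5,-0.5,1],[0,0,0]]]'
python3 - <<'E'
from fit import *
togo([.5354,-.1842,.2247],30.4)
E
```

```text
clock: 9.3
tool_pos: [0.5362, -0.1851, 0.2305]
tool_rot: [0.965, 0.262, 0.0, -0.001]
wrist_force: [0.8, 0.8, 8.6]
opening: 0.0178
tcp [ 0.5362 -0.1851  0.2305] yaw 30.41 clk 9.3 F [0.8 0.8 8.6] T [ 0.28  0.07 -0.04] open 0.0178
shift [-0.3 -1.2  5.8] zaxis [ 6.0e-04  1.3e-03 -1.0e+00]
turn about tool z 0.0002 q6 -0.909
level turn [-0.0008 -0.0012  0.    ]
```

```bash
python3 -m crank '[[[-0.2,-0.2,4],[0.003,-0.002,0]],[[-0.2,-0.2,4],[0.003,-0.002,0]],[[-0.2,-0.2,4],[0.003,-0.002,0]]]'
python3 - <<'E'
from fit import *
togo([.5362,-.185,.2247],30.4)
E
```

```text
clock: 9.55
tool_pos: [0.5367, -0.1855, 0.2262]
tool_rot: [0.965, 0.262, 0.001, -0.001]
wrist_force: [-12.3, 2.8, 42.0]
opening: 0.0177
tcp [ 0.5367 -0.1855  0.2262] yaw 30.41 clk 9.55 F [-12.3   2.8  42. ] T [0.44 2.48 0.  ] open 0.0177
shift [-0.2 -0.7  1.5] zaxis [ 6.0e-04  1.9e-03 -1.0e+00]
turn about tool z 0.0002 q6 -0.909
level turn [-0.0013 -0.0015  0.    ]
```

```bash
python3 -m crank '[[[-0.5,0,1],[0.001,-0.001,0.05]],[[0,0,2],[0.001,-0.001,0.05]]]'
python3 - <<'E'
from fit import *
togo([.5362,-.185,.2275],30.4)
E
```

```text
clock: 9.72
tool_pos: [0.5367, -0.1857, 0.2275]
tool_rot: [0.977, 0.213, 0.001, -0.0]
wrist_force: [-8.5, 4.3, 14.2]
opening: 0.0176
tcp [ 0.5367 -0.1857  0.2275] yaw 24.63 clk 9.7167 F [-8.5  4.3 14.2] T [0.71 1.7  0.19] open 0.0176
shift [-0.1 -0.8 -0. ] zaxis [ 0.0022  0.0015 -1.    ]
turn about tool z -0.1006 q6 -0.809
level turn [-0.0004 -0.0026  0.    ]
```

```bash
python3 -m crank '[[[-0.4,-0.6,2],[0.001,-0.003,0.07]],[[-0.3,-0.4,2],[0.001,-0.002,0.08]],[[-0.2,-0.2,2],[0.001,-0.002,0.08]]]'
python3 - <<'E'
from fit import *
togo([.5362,-.185,.2275],30.4)
E
```

```text
clock: 9.97
tool_pos: [0.5363, -0.1853, 0.2263]
tool_rot: [0.995, 0.095, 0.0, 0.0]
wrist_force: [-4.5, 2.8, 13.5]
opening: 0.0182
tcp [ 0.5363 -0.1853  0.2263] yaw 10.95 clk 9.9667 F [-4.5  2.8 13.5] T [0.5  1.08 0.16] open 0.0182
shift [-0.  -0.3 -1.2] zaxis [ 9.e-04 -5.e-04 -1.e+00]
turn about tool z -0.3395 q6 -0.569
level turn [ 0.0006 -0.0008  0.    ]
```

```bash
python3 -m crank '[[[-0.2,-0.3,1.5],[0.001,-0.002,0.09]],[[-0.2,-0.3,1.5],[0.001,-0.002,0.09]],[[-0.2,-0.2,1.5],[0.001,-0.002,0.09]]]'
python3 - <<'E'
from fit import *
togo([.5362,-.185,.2275],30.4)
E
```

```text
clock: 10.22
tool_pos: [0.5359, -0.1844, 0.2264]
tool_rot: [0.999, -0.046, -0.001, -0.0]
wrist_force: [-6.8, 0.8, 13.9]
opening: 0.0176
tcp [ 0.5359 -0.1844  0.2264] yaw -5.24 clk 10.2167 F [-6.8  0.8 13.9] T [0.28 1.22 0.14] open 0.0176
shift [ 0.3  0.5 -1.1] zaxis [-1.e-03  8.e-04 -1.e+00]
turn about tool z -0.622 q6 -0.285
level turn [-0.0007  0.0011  0.    ]
```

```bash
python3 -m crank '[[[-0.2,-0.2,1.5],[0.001,-0.002,0.09]],[[-0.2,-0.2,1.5],[0.001,-0.002,0.09]],[[-0.2,-0.2,1.5],[0.001,-0.002,0.09]]]'
python3 - <<'E'
from fit import *
togo([.5362,-.185,.2275],30.4)
p=snap('wrist','w6.png')
E
```

```text
clock: 10.47
tool_pos: [0.5354, -0.1843, 0.2264]
tool_rot: [0.982, -0.187, -0.002, -0.001]
wrist_force: [-6.9, 0.3, 13.0]
opening: 0.0173
tcp [ 0.5354 -0.1843  0.2264] yaw -21.5 clk 10.4667 F [-6.9  0.3 13. ] T [-0.    1.2   0.13] open 0.0173
shift [ 1.   0.4 -1.1] zaxis [-0.0028  0.0024 -1.    ]
turn about tool z -0.9058 q6 -0.002
level turn [-0.0012  0.0035  0.    ]
```

View pics/w6.png

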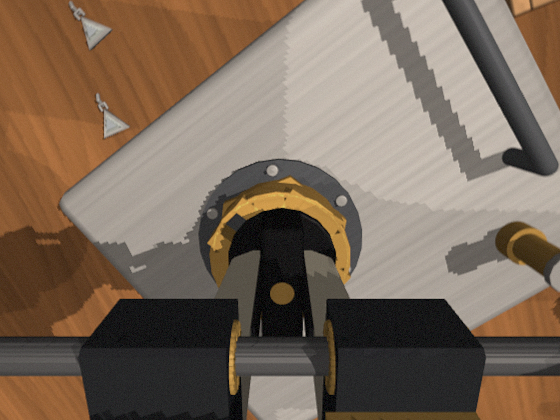

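The cap turns with the jaws; the empty slot at (235,225) no longer lines up with the bar. Continuing.

```bash
python3 -m crank '[[[0,0,1.5],[0,0,0.09]],[[0,0,1.5],[0,0,0.09]],[[0,0,1.5],[0,0,0.09]],[[0,0,1.5],[0,0,0.09]]]'
python3 - <<'E'
from fit import *
togo([.5362,-.185,.2275],-54.6)
E
```

```text
clock: 10.85
tool_pos: [0.5348, -0.184, 0.2263]
tool_rot: [0.929, -0.369, -0.0, -0.001]
wrist_force: [-7.1, 3.0, 14.0]
opening: 0.0174
tcp [ 0.5348 -0.184   0.2263] yaw -43.31 clk 10.85 F [-7.1  3.  14. ] T [0.54 1.53 0.23] open 0.0174
shift [ 1.7 -0.2 -1.2] zaxis [ 0.      0.0014 -1.    ]
turn about tool z 0.1971 q6 0.379
level turn [-0.001   0.0009  0.    ]
```

```bash
python3 -m crank '[[[0,0,1.5],[0,0,0.08]],[[0,0,1.5],[0,0,0.06]],[[0,0,1.5],[0,0,0.05]]]'
python3 - <<'E'
from fit import *
togo([.5354,-.1845,.2275],-54.6)
E
```

```text
clock: 11.1
tool_pos: [0.5345, -0.1837, 0.2263]
tool_rot: [0.887, -0.461, 0.001, -0.001]
wrist_force: [-7.0, 2.2, 14.0]
opening: 0.0182
tcp [ 0.5345 -0.1837  0.2263] yaw -54.9 clk 11.1 F [-7.   2.2 14. ] T [0.5  1.4  0.22] open 0.0182
shift [ 1.2 -0.3 -1.2] zaxis [ 2.7e-03  5.0e-04 -1.0e+00]
turn about tool z -0.0052 q6 0.581
level turn [-0.0025 -0.0012  0.    ]
```

```bash
python3 -m crank '[[[0,0,1.5],[0,0,0.03]],[[0,0,1.5],[0,0,0.03]]]'
python3 - <<'E'
from fit import *
togo([.5354,-.1845,.2275],-54.6)
E
```

```text
clock: 11.27
tool_pos: [0.5344, -0.1836, 0.2263]
tool_rot: [0.872, -0.489, 0.002, -0.001]
wrist_force: [-6.1, 4.0, 12.5]
opening: 0.0176
tcp [ 0.5344 -0.1836  0.2263] yaw -58.6 clk 11.2667 F [-6.1  4.  12.5] T [0.62 1.49 0.31] open 0.0176
shift [ 1.3 -0.4 -1.2] zaxis [ 4.7e-03 -3.0e-04 -1.0e+00]
turn about tool z -0.0698 q6 0.646
level turn [-0.0038 -0.0027  0.    ]
```

```bash
python3 -m crank '[[[0,0,1.5],[-0.003,-0.002,0.03]]]'
python3 -c "
from fit import *
togo([.5354,-.1845,.2275],-54.6)"
python3 -m crank '[[[0,0,1.5],[-0.003,-0.002,0.03]]]'
python3 -c "
from fit import *
togo([.5354,-.1845,.2275],-54.6)"
```

```text
clock: 11.35
tool_pos: [0.5344, -0.1835, 0.2263]
tool_rot: [0.864, -0.503, 0.001, -0.0]
wrist_force: [-6.4, 3.1, 11.8]
opening: 0.0179
tcp [ 0.5344 -0.1835  0.2263] yaw -60.38 clk 11.35 F [-6.4  3.1 11.8] T [0.36 1.15 0.73] open 0.0179
shift [ 1.4 -0.4 -1.2] zaxis [ 2.3e-03 -4.0e-04 -1.0e+00]
turn about tool z -0.1009 q6 0.678
level turn [-0.0018 -0.0015  0.    ]
clock: 11.43
tool_pos: [0.5345, -0.1834, 0.2263]
tool_rot: [0.856, -0.516, 0.0, 0.0]
wrist_force: [-3.0, 2.2, 11.9]
opening: 0.0182
tcp [ 0.5345 -0.1834  0.2263] yaw -62.15 clk 11.4333 F [-3.   2.2 11.9] T [0.47 0.57 0.76] open 0.0182
shift [ 1.4 -0.2 -1.2] zaxis [ 2.e-04 -4.e-04 -1.e+00]
turn about tool z -0.1318 q6 0.709
level turn [-0.     -0.0005  0.    ]
```

The torque about z rose to 0.75 N·m, so this is the hard stop. Letting up gently.

```bash
python3 -m crank '[[[0,0,0.5],[0,0,-0.02]],[[0,0,-1],[0,0,0]],[[0,0,-1],[0,0,0]],[[0,0,-1],[0,0,0]]]'
python3 -c "
from fit import *
togo([.5354,-.1845,.2315],-60)"
```

```text
clock: 11.77
tool_pos: [0.5345, -0.1833, 0.2294]
tool_rot: [0.862, -0.508, 0.001, 0.0]
wrist_force: [-0.4, -1.1, -2.0]
opening: 0.0182
tcp [ 0.5345 -0.1833  0.2294] yaw -61.01 clk 11.7667 F [-0.4 -1.1 -2. ] T [-0.09  0.15  0.45] open 0.0182
shift [ 1.5 -0.2 -2.1] zaxis [ 7.e-04 -9.e-04 -1.e+00]
turn about tool z -0.0176 q6 0.69
level turn [-0.0002 -0.0011  0.    ]
```

```bash
python3 -m crank '[[[0,0,-1],[0,0,0]],[[0,0,-1],[0,0,0]]]'
python3 -c "
from fit import *
togo([.5354,-.1845,.2315],-60)"
```

```text
clock: 11.93
tool_pos: [0.5345, -0.1833, 0.2309]
tool_rot: [0.862, -0.508, 0.0, 0.0]
wrist_force: [1.0, -0.2, -2.1]
opening: 0.0181
tcp [ 0.5345 -0.1833  0.2309] yaw -61.01 clk 11.9333 F [ 1.  -0.2 -2.1] T [-0.15  0.05  0.49] open 0.0181
shift [ 1.5 -0.2 -0.6] zaxis [ 2.e-04 -7.e-04 -1.e+00]
turn about tool z -0.0176 q6 0.69
level turn [ 0.0002 -0.0007  0.    ]
```

```bash
python3 -m crank '[[[0,0,0],[0,0,-0.02]],[[0,0,0],[0,0,0]]]'
python3 -c "
from fit import *
togo([.5354,-.1845,.2315],-60)"
python3 -m crank '[[[0,0,-1],[0,0,0]],[[0,0,-1],[0,0,0]]]'
python3 -c "
from fit import *
togo([.5354,-.1845,.2315],-60)
p=snap('wrist','w7.png');q=snap('scene','s7.png')
o=robot.get_obs();M=R.from_quat(o['tool_rot']).as_matrix()
T=(cloud(p)-o['tool_pos'])@M*1000
m=(p['depth']>0)&(abs(T[...,0])<8)&(abs(T[...,1])<30)&(T[...,2]<-6)&(T[...,2]>-20); m[320:]=0
print('bar top tool z',np.median(T[m][:,2]),'world',np.median(cloud(p)[m][:,2]))
"
```

```text
clock: 12.1
tool_pos: [0.5345, -0.1833, 0.2312]
tool_rot: [0.867, -0.498, 0.0, 0.0]
wrist_force: [-1.2, 0.4, 1.2]
opening: 0.0179
tcp [ 0.5345 -0.1833  0.2312] yaw -59.77 clk 12.1 F [-1.2  0.4  1.2] T [0.06 0.35 0.2 ] open 0.0179
shift [ 1.5 -0.1 -0.3] zaxis [ 3.e-04 -6.e-04 -1.e+00]
turn about tool z 0.004 q6 0.668
level turn [ 0.     -0.0007  0.    ]
clock: 12.27
tool_pos: [0.5344, -0.1833, 0.2325]
tool_rot: [0.867, -0.498, -0.0, 0.0]
wrist_force: [3.5, -2.0, -13.0]
opening: 0.018
tcp [ 0.5344 -0.1833  0.2325] yaw -59.76 clk 12.2667 F [  3.5  -2.  -13. ] T [-0.4  -0.51  0.22] open 0.018
shift [ 1.6 -0.3  1. ] zaxis [-5.e-04 -2.e-04 -1.e+00]
turn about tool z 0.0041 q6 0.668
level turn [ 0.0006  0.     -0.    ]
bar top tool z -14.60066272290571 world 0.247094181919543
```

View pics/w7.png

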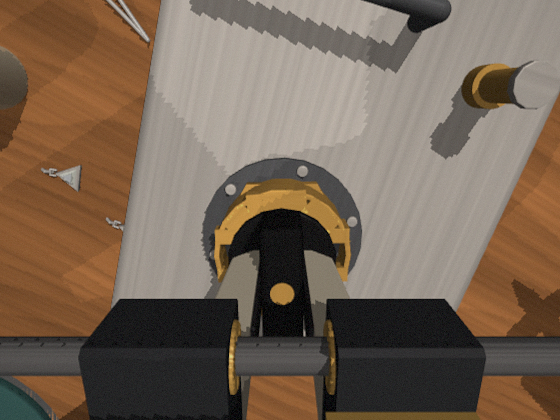

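At z=0.2325 it resists upward motion with 13 N, and the cap_bar height is about 26 mm, 6 mm above bottomed. That means it is in the locked pocket. I'll relax, open and retreat.

```bash
python3 -m crank '[[[0,0,0.5],[0,0,0]],[[0,0,0],[0,0,0]]]'; python3 -m crank '[[[0,0,0],[0,0,0]],[[0,0,0],[0,0,0]],[[0,0,0],[0,0,0]],[[0,0,0],[0,0,0]],[[0,0,0],[0,0,0]],[[0,0,0],[0,0,0]]]' 50;  python3 -m crank '[[[0,0,-10],[0,0,0]],[[0,0,-30],[0,0,0]],[[0,0,-40],[0,0,0]],[[0,20,-30],[0,0,0]],[[0,40,0],[0,0,0]],[[0,40,0],[0,0,0]],[[0,0,0],[0,0,0]]]'
python3 - <<'E'
from fit import *
togo([.5354,-.1845,.2315],-60)
p=snap('wrist','w8.png'); W=cloud(p)
for r in (robot.recognise(p,'cap_bar')): print(r['confidence'],c2w(p,r['xyz']))
m=(p['depth']>0)&(np.hypot(W[...,0]-.536,W[...,1]+.184)<.045)&(W[...,2]>.236)&(W[...,2]<.27); b=W[m]
print(len(b),np.median(b[:,2]),cv2.minAreaRect((b[b[:,2]>.242][:,:2]*1000).astype(np.float32)))
f=(p['depth']>0)&(np.hypot(W[...,0]-.536,W[...,1]+.184)<.036)&(W[...,2]>.2)&(W[...,2]<.22); print(np.histogram(W[f][:,2],bins=np.arange(.2,.221,.002)))
snap('top','t8.png')
E
```

```text
clock: 12.53
tool_pos: [0.5345, -0.1833, 0.2324]
tool_rot: [0.867, -0.498, 0.0, 0.0]
wrist_force: [-0.1, -0.4, -4.3]
opening: 0.0177
clock: 13.03
tool_pos: [0.5348, -0.1834, 0.2337]
tool_rot: [0.867, -0.499, 0.001, -0.0]
wrist_force: [-0.5, -0.0, 0.3]
opening: 0.0491
clock: 13.62
tool_pos: [0.4453, -0.2337, 0.3526]
tool_rot: [0.868, -0.497, 0.001, 0.001]
wrist_force: [0.3, 0.2, 0.5]
opening: 0.0497
tcp [ 0.4453 -0.2337  0.3526] yaw -59.59 clk 13.6167 F [0.3 0.2 0.5] T [ 0.02  0.13 -0.01] open 0.0497
shift [   2.9 -102.7  121. ] zaxis [ 2.0e-04 -1.9e-03 -1.0e+00]
turn about tool z 0.0072 q6 0.506
level turn [ 0.0008 -0.0018  0.    ]
0.6 [ 0.53470067 -0.17789745  0.24871432]
0.17 [ 0.51500808 -0.21624803  0.17570025]
2518 0.2470352388756407 ((536.142822265625, -181.75779724121094), (55.30282974243164, 17.870140075683594), 31.219024658203125)
(array([  17,   27,  955, 1280,   16,    0,    0,  166, 1951,  341]), array([0.2  , 0.202, 0.204, 0.206, 0.208, 0.21 , 0.212, 0.214, 0.216,
       0.218, 0.22 ]))
```

View pics/w8.png

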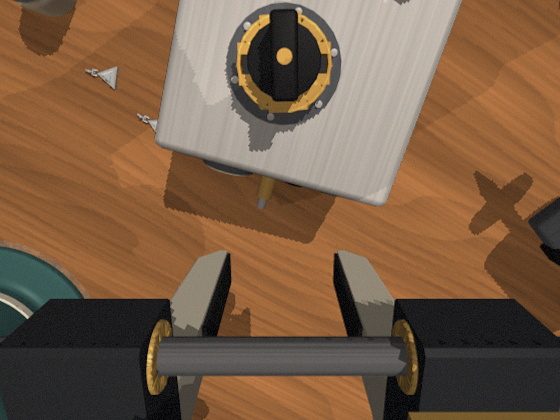

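View pics/t8.png

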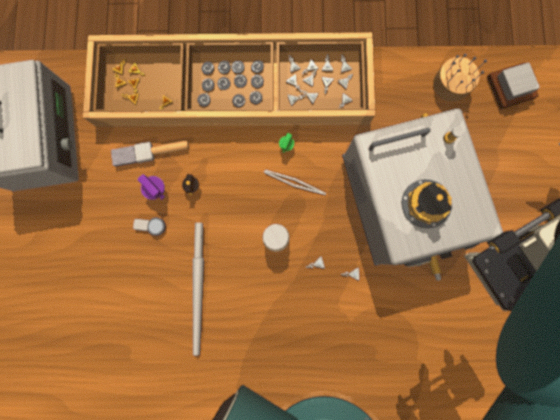

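The bar top is 40.9 mm above the neck face, which puts cap_bar at about 26 mm. The bar's yaw is 31° against slots at 120°, so it has turned about 89°. The other things haven't moved. Handing in.

```bash
python3 -c "
from h import *
print(robot.finish_job(), robot.get_obs()['clock'])"
```

```text
the job is handed in; nothing more can be done
the job is handed in; nothing more can be done
```

The steam cleaner is closed: the large black-handled cap is in the filler neck and locked, and I handed the job in after about 14 s.

I fetched the cap from the bench and lowered its lugs through the slots, which stood at about 120°. I then pushed it down against the spring, turned it clockwise to the hard stop, let it rise and let go. The highest upward push reading was 42 N, briefly, when the cap's disc bottomed on the neck with some side load.

**Last checks:**
- **Height:** cap_bar is about 26 mm above the mouth, which is the locked height.
- **Turn:** the bar has turned about 89° from the slots. That is slightly over the nominal 85°, but within what the play in the slots and my measuring error allow.
- **Lock:** before I let go, the cap resisted an upward pull of about 13 N.
- **Surroundings:** in the last top view the other things looked unmoved by eye, and the gripper was clear of the machine.

None of these checks failed. The readings did disagree at one point. When the disc bottomed, the tool was about 1.5 mm lower than the camera-based cap height predicted. I took the bottomed position as the reference for height while locking the cap, and the final camera measurement agreed with it.

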